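# Gauge the bottle necks and pull the bad ones

## Robot

A 6-joint arm with a two-finger parallel gripper is mounted at the origin on the work surface. World frame = base frame: x ahead of the robot, y to its left, z up, the work surface at z = 0. Lengths are in mm, angles in rad, forces in N, time in s.
With the tool pointing down it reaches from about 275 to 750 mm from the base axis. Payload 10.2 kg.
Tool frame: the origin (TCP) lies midway between the tips of the shut fingers; the grasp point (between the pads) lies 19 mm behind it; z points along the fingers, y is the line along which they close (so a half turn about z gives the same grasp; the last joint's range is limited). The gripper opens to 85 mm and grips with 20 to 120 N. Pads are 22 mm wide; open, the fingers measure 114 mm over their backs; the gripper's body (76 mm by 85 mm) begins 54 mm behind the grasp point. The pads swing forward as they close: fully open they stand 13 mm farther back than shut.
Start: joints at [-1.453, 0.313, 1.498, -0, 1.331, -0.223], TCP at [175.464, -494.816, 205.694] pointing down, gripper open.
Joint ranges: [-2.94, 2.94], [-0.97, 2.17], [0.19, 2.56], [-1.23, 4.37], [0.02, 3.11], [-2.88, 2.88]. Speed limits (rad/s): [2.39, 2.39, 3.01, 3.14, 3.14, 3.14].

## Interface

Orientations are given as a unit quaternion [w, x, y, z].
In Python, from rig import sense, capture, finish_job, find_in, place_of gives the robot as it stands. The module is installed in compiled form; this text tells all that it offers.
- The arm moves only by the shell command python3 -m jog 'ROWS' [FORCE]. ROWS is JSON, a list of rows, each an object of numbers: "tx", "ty", "tz": the shift along the tool's x, y, z in mm; "ax", "ay", "az": the turn, a rotation vector about the tool's x, y, z in rad; "jaw": the closure, from -1 (fully open) to 1 (shut), so that 0 is half open. In form: [{"tx": .., "ty": .., "tz": .., "ax": .., "ay": .., "az": .., "jaw": ..}, ...]. A call has 1 to 5 rows; each row shifts and turns the commanded pose from where the row before left it, along the tool's axes as they then stand; what a row does not reach is not made up. A row lasts 1/8 s, in which the tool goes at most 62.5 mm and 10.7 degrees, less where a joint would pass 70% of its speed; a pose out of reach is approached as far as the arm can. A call with a gripper value outside its range is refused whole. The fingers move at their own pace and stop on an object; FORCE is the grip in N (left out, the last holds). Time passes only in rows, so rows that do not move let the fingers close. It gives the time, the measured TCP pose, the force, the opening and the grip force at its end, in the units of the state.
- sense(): the state, without advancing time (a new reading comes with each control period).
- capture(name): name is "scene" or "top" or "wrist"; returns a dict with "color" (400x640x3 uint8, red, green, blue), "depth" (400x640 float32, mm along the optical axis (not along the pixel's ray), 0 where there is no reading), "fx", "fy", "cx", "cy" (pixels), "camera_from_world" (4x4, takes a point from world to camera coordinates); the wrist camera has in their place "mount" (4x4, takes a point from camera to tool coordinates, whose origin is the TCP and whose axes are the flange's). Camera axes: x right, y up, looking along -z (the intrinsics and any distortion apply to the point x, -y, -z); pixel columns grow to the right and rows downward; lengths in mm; the calibration is good to about 2 mm. The wrist camera is an equidistant fisheye: a pixel r from the principal point sees the ray r / f radians off the axis. A picture is of the moment at which its call begins: read the wrist's pose just before it.
- finish_job(): hands the job in; it is judged then, once.
Trained networks look in the newest picture that a camera, given by its name, has taken for a name from the list of things; names that differ only in an ending like _2 or _b are one class to them, and where a whole thing is asked for, a point or a joint stands for the part that bears it (a point fixed in the world has none). Each returns a list of dicts, best first, with "conf" (0 to 1); they miss things now and then, are a little off and sometimes report something else, mostly with a low value. They report only what shows in the picture. A call takes as long as a camera call. They do not tell look-alikes from the thing itself.
- find_in(query, camera): "centre" ([column, row] in pixels, amid what is visible of it).
- place_of(query, camera): "centre" ([column, row] in pixels: a listed point, or the origin of a listed thing).
The state is a dict: "time_s": time; "joints": joint angles; "dq": joint speeds; "tau": joint torques, N m; "eef_pos": TCP position; "ee_rot": TCP orientation; "force": force on the tool from outside, world axes, zero at the start; "wrist_torque": the same for the moment, N m; "grip_width": opening from 0.0 (shut) to 1.0 (fully open); "grip_force": force on a finger pad.
Only numpy, scipy, OpenCV 4.12 (cv2) and the standard library are available. Lean on these libraries where they do the work, as an engineer would, in place of code of your own. Each camera call takes 0.05 s, during which the arm holds its last target. There are 200 camera calls.

## Task

Try the stepped plug gauge in the neck of each of the three empty bottles in the rack, pressing only gently: a neck is good if the thin GO pin goes down into the throat and the thicker NO-GO step stops on it. Then put the gauge back home in its block and move every bottle whose throat is too tight or too wide into the small white tub, standing upright on its floor; leave the good standing in the rack and everything else on the bench alone.

Things in the scene. Friction and masses are not known exactly. Their poses are not given: they have to be found in the camera images.
- gauge: steel stepped plug gauge, 100 mm long, about 180 g, standing tip down in its wooden block. From the tip up: GO pin 18 mm wide to 16 mm, its end bevelled to 15 mm; NO-GO step 22 mm wide (edge bevelled to 19) to 30 mm; collar 32 mm wide to 36 mm; waist 17 mm wide to 42 mm; knurled round handle 22 mm wide to 100 mm. Origin: centre of the tip's end face, z up the handle
- gauge_tip (a point): centre of the gauge's tip (its origin). Pressed gently down a neck it stops 6 to 8 mm below the lip if the throat is tight, 22 to 23 mm if good (NO-GO step on the throat), 30 mm if wide (collar on the lip). Off centre it can catch on an edge at 0, 6 or 22 mm though the throat would let it by: shift 1 to 2 mm and try again. Stops are hard: lower it slowly (about 10 mm/s), keep under 20 N
- stand: fixed wooden gauge block, 60 x 60 x 40 mm, a hole 25 mm wide and 34 mm deep in the middle of its top. Origin: centre of the underside, z up
- stand_hole0 (a point): centre of the hole's mouth on the top face of the gauge block, 40 mm above the bench. With the gauge home its collar rests on the block and its tip is 30 mm below this point
- rack: fixed plywood nest board on the bench, 62 mm (x) by 290 mm (y) by 28 mm high, three pockets in a row 95 mm apart along its y, each 40 (x) by 66 mm (y), floor 6 mm above the bench. A bottle stands loose in each pocket, about 2 mm play all round, its lip 114 mm above the bench. Origin: centre of the underside
- rack_hole0 (a point): middle of the first pocket, at the top face of the rack, 28 mm above the bench. Each bottle is an empty open flat flask of milky white plastic, about 60 g: body 36 mm (rack x) by 62 mm (rack y), shoulder 84 mm above its underside, then a round threaded neck, 32 mm wide (35 over the bead 4 to 6 mm above the shoulder), its lip at 108 mm
- rack_hole1 (a point): middle of the second pocket, 28 mm above the bench. A bottle's neck stands within 3 mm of its pocket's middle. Inside the neck, from the lip down: mouth 26 mm wide and 6 mm deep; throat 16 mm long, 20 mm wide if good, 16 if too tight, 24 if too wide; hollow below, free to 36 mm under the lip
- rack_hole2 (a point): middle of the third pocket, 28 mm above the bench. Which bottles have a good throat differs from start to start and only the gauge tells; any of them may be bad
- tub: fixed small white plastic tub for rejects, 230 mm (x) by 170 mm (y) by 60 mm high outside, walls and floor 5 mm thick, with a rim 9 mm wide outside. Empty at the start, room for all the bottles side by side along its x. Origin: centre of the underside, z up
- full_bottle: bystander: filled and capped navy bottle, 36 x 62 mm, 110 mm high, standing. Origin: centre of the underside
- tape_roll: bystander: roll of brown packing tape lying flat, 80 mm diameter, 48 mm high. Origin: centre of the underside
- loose_cap: bystander: white screw cap, 35 mm diameter, 18 mm high. Origin: centre of the underside
- cap_carton: bystander: open carton of white caps, 140 mm (x) by 180 mm (y) by 70 mm high. Origin: centre of the underside
There are look-alikes about, which are no part of the job. What is shaped like the stand but pink or turquoise is not meant.

How it is judged:
By the outcome, as a careful person would: the job done as asked, in the order asked, and still so for the second after the job is handed in, with the robot touching nothing.
It also fails if it takes over 72 s, if anything falls off the work surface, if the arm or the gripper's body presses on something with over 40 N, if the wrist force passes 120 N, or if a joint passes its speed limit or range.

## Working session

There is one attempt and no reset: what is moved stays moved. The work goes in short steps, Python scripts to look and compute and a shell command to move; the robot and the scene stay as the last step left them, time stands still between calls to the robot, and variables do not carry over. Pictures are saved under pics/ and viewed, at most 10 in all, crops included, and the job is handed in when it is done.

```bash
mkdir -p pics; cat > h.py <<'E'
import numpy as np, cv2
from rig import *
from scipy.spatial.transform import Rotation as R
def save(c,n,crop=None,s=1):
    im=cv2.cvtColor(c["color"],cv2.COLOR_RGB2BGR)
    if crop: im=im[crop[1]:crop[3],crop[0]:crop[2]]
    cv2.imwrite("pics/"+n,cv2.resize(im,None,fx=s,fy=s,interpolation=cv2.INTER_CUBIC))
def ray(c,u,v):
    d=np.array([(u-c["cx"])/c["fx"],-(v-c["cy"])/c["fy"],-1.]); M=np.linalg.inv(c["camera_from_world"])
    return M[:3,3],M[:3,:3]@d
def at_z(c,u,v,z):
    o,d=ray(c,u,v); return o+d*(z-o[2])/d[2]
def cloud(c):
    v,u=np.mgrid[:400,:640]; D=c["depth"]; P=np.stack([(u-c["cx"])/c["fx"]*D,-(v-c["cy"])/c["fy"]*D,-D,np.ones_like(D)],-1)
    return (P@np.linalg.inv(c["camera_from_world"]).T)[...,:3]
E
python3 - <<'E'
from h import *
for n in ("scene","top"):
    c=capture(n); save(c,n+".png",s=1.25); np.save(n+".npy",c,allow_pickle=True)
    print(n,{k:(np.round(v,3).tolist() if k=="camera_from_world" else v) for k,v in c.items() if k not in("color","depth")})
    for q in ["gauge","stand","rack","tub","full_bottle","tape_roll","loose_cap","cap_carton"]:
        print(q,[(np.round(d["centre"],1).tolist(),round(d["conf"],2)) for d in find_in(q,n)[:4]])
    for q,z in [("stand_hole0",40),("rack_hole0",28),("rack_hole1",28),("rack_hole2",28),("rack",0),("tub",0),("gauge",10),("gauge_tip",10),("stand",0)]:
        print("P",q,[(np.round(d["centre"],1).tolist(),round(d["conf"],2),np.round(at_z(c,*d["centre"],z)).tolist()) for d in place_of(q,n)[:4]])
print(sense())
E
```

```text
scene {'fx': 464.7558442384642, 'fy': 464.7558442384642, 'cx': 334.7764349001527, 'cy': 202.99826256416628, 'camera_from_world': [[0.432, 0.902, 0.01, -316.597], [-0.677, 0.317, 0.664, 301.246], [0.596, -0.294, 0.747, -1384.775], [0.0, 0.0, 0.0, 1.0]]}
gauge [([352.7, 154.3], 0.52)]
stand [([342.3, 137.9], 0.94), ([350.9, 169.7], 0.8), ([402.3, 124.0], 0.63), ([304.3, 172.4], 0.62)]
rack [([330.8, 249.6], 0.86)]
tub [([177.8, 282.0], 0.71)]
full_bottle [([325.1, 314.0], 0.66)]
tape_roll [([258.9, 208.2], 0.94)]
loose_cap [([401.2, 155.3], 0.68)]
cap_carton [([475.9, 180.2], 0.65)]
P stand_hole0 [([404.0, 120.1], 0.75, [336.0, 399.0, 40.0]), ([308.1, 169.8], 0.73, [404.0, 85.0, 40.0]), ([349.7, 165.2], 0.6, [433.0, 184.0, 40.0])]
P rack_hole0 [([378.6, 230.4], 0.95, [635.0, 154.0, 28.0]), ([290.9, 248.8], 0.63, [599.0, -40.0, 28.0]), ([335.4, 242.3], 0.62, [624.0, 53.0, 28.0])]
P rack_hole1 [([378.6, 230.4], 0.95, [635.0, 154.0, 28.0]), ([290.9, 248.8], 0.63, [599.0, -40.0, 28.0]), ([335.4, 242.3], 0.62, [624.0, 53.0, 28.0])]
P rack_hole2 [([378.6, 230.4], 0.95, [635.0, 154.0, 28.0]),
[... 2279 characters left out ...]
oints': array([-1.45339889e+00,  3.12880178e-01,  1.49766601e+00, -1.55812835e-05,
        1.33100792e+00, -2.23395942e-01]), 'dq': array([ 8.80092238e-04,  1.09085159e-03,  8.05718083e-04,  1.27283150e-03,
       -6.05067220e-05,  1.40079916e-03]), 'tau': array([-1.49754446e-04, -4.12167478e+01, -2.59897435e+01, -2.17791503e-04,
        5.26656859e-04, -1.06129906e-05]), 'eef_pos': array([ 175.46172452, -494.82841558,  205.7171339 ]), 'ee_rot': array([ 1.88451934e-05,  9.85517262e-01,  1.69575132e-01, -8.57813195e-06]), 'force': array([-0.20556296, -0.09831531,  0.2583255 ]), 'wrist_torque': array([ 0.02236358, -0.04360288, -0.04026241]), 'grip_force': 0.0, 'grip_width': 0.9972163551690931}
```

View pics/scene.png

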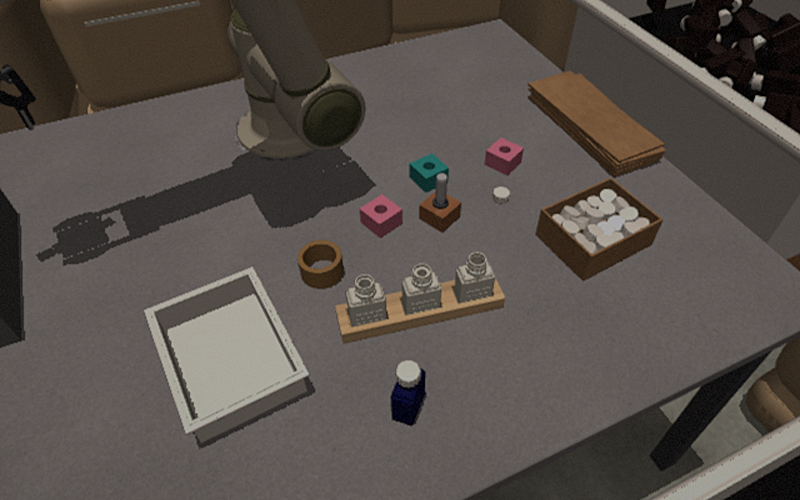

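View pics/top.png

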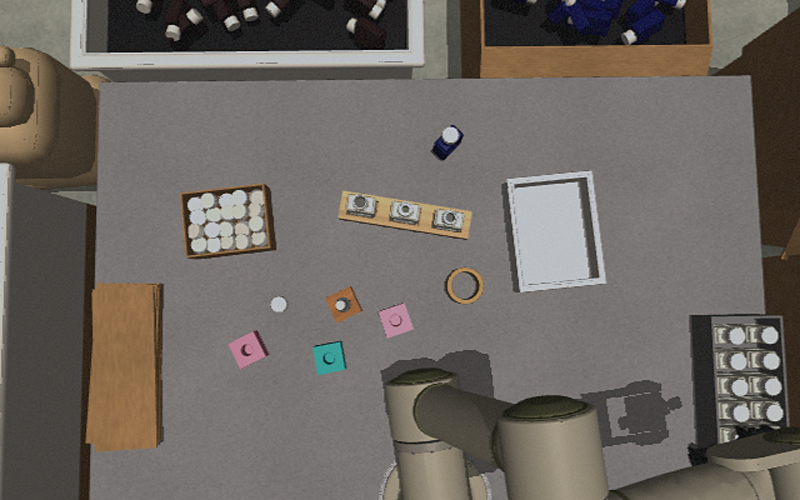

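Scene (view px): the wooden stand with the gauge is at (440,205), the rack with three bottles at (420,300), the tub at (230,350), the full bottle at (408,392) and the tape at (321,263). In the top view the gauge stand is at (343,303).
Could be mistaken for the stand (top-view px): pink (396,320), turquoise (329,357), pink (248,349). I choose the brown one at (343,303), which holds the gauge. Next is a close crop and depth measurements.

```bash
python3 - <<'E'
from h import *
s=np.load("scene.npy",allow_pickle=True).item(); t=np.load("top.npy",allow_pickle=True).item()
save(s,"crop.png",(230,110,450,290),3)
def rect(m,P,lab):
    q=P[m][:,:2].astype(np.float32); print(lab,len(q),cv2.minAreaRect(q),q.min(0),q.max(0))
for n,c in(("scene",s),("top",t)):
    P=cloud(c); X,Y,Z=P[...,0],P[...,1],P[...,2]
    print(n,"bench z",np.median(Z[(abs(X-500)<30)&(abs(Y-60)<30)]))
    near=lambda x,y,r:(np.hypot(X-x,Y-y)<r)
    rect(near(428,192,55)&(Z>34)&(Z<44),P,"block")
    m=near(428,192,55)&(Z>75)&(Z<120);rect(m,P,"gauge"); print(P[m].mean(0),Z[m].max())
    m=(abs(X-622)<60)&(abs(Y-57)<170)&(Z>20)&(Z<34);rect(m,P,"rack")
    for b in((635,148),(615,55),(605,-37)):
        m=near(*b,35)&(Z>103)&(Z<122);rect(m,P,"neck");print(P[m].mean(0))
    m=(abs(X-577)<170)&(abs(Y+268)<120)&(Z>53)&(Z<66);rect(m,P,"tubrim")
    m=near(575,120,300)&(X>650)&(Z>60);rect(m,P,"full")
E
```

```text
scene bench z 0.9850668904991835
block 332 ((426.1370849609375, 192.03038024902344), (64.0739517211914, 63.95629119873047), 23.98434829711914) [389.8754 155.0394] [465.4928  232.58545]
gauge 141 ((427.58001708984375, 192.4186553955078), (21.291019439697266, 20.872209548950195), 14.535962104797363) [415.5522  181.97885] [438.7128  203.57858]
[430.23812228 190.24298826  97.99013568] 113.09483911554833
rack 1782 ((620.6652221679688, 56.54246520996094), (290.8241271972656, 67.3348159790039), 80.3668441772461) [566.5355 -91.847 ] [677.1897  201.84537]
neck 138 ((640.1378784179688, 150.48536682128906), (30.14668083190918, 30.24675178527832), 17.18343162536621) [623.2936  134.50285] [654.99426 165.46234]
[639.74733222 150.10114167 110.5497241 ]
neck 162 ((623.2151489257812, 56.392120361328125), (28.58968162536621, 30.630687713623047), 64.78622436523438) [606.57806   40.833836] [639.5916    70.695854]
[623.35894707  56.2050567  110.51070291]
neck 160 ((604.8345947265625, -37.171783447265625), (30.981897354125977, 29.85945701599121), 0.5220791101455688) [589.34283 -52.10368] [620.2849   -22.1
[... 1121 characters left out ...]
3.5687255859375, 57.981937408447266), (30.440553665161133, 28.776134490966797), 0.67814701795578) [608.3001    43.590706] [638.8395   72.30633]
[623.5686938   57.55702097 110.39869205]
neck 73 ((605.10595703125, -35.502235412597656), (29.547718048095703, 29.359960556030273), 85.96546936035156) [590.34534  -49.859432] [620.2369  -20.67955]
[605.30886223 -35.42960787 110.95349507]
tubrim 1609 ((579.3926391601562, -269.02716064453125), (248.09866333007812, 189.90699768066406), 4.954469680786133) [ 448.66483 -372.90356] [ 710.6222  -164.98294]
full 482 ((728.4620361328125, 122.86103820800781), (154.99755859375, 575.2435913085938), 1.7625542879104614) [ 650.06537 -167.00836] [811.4082  408.30893]
```

View pics/crop.png

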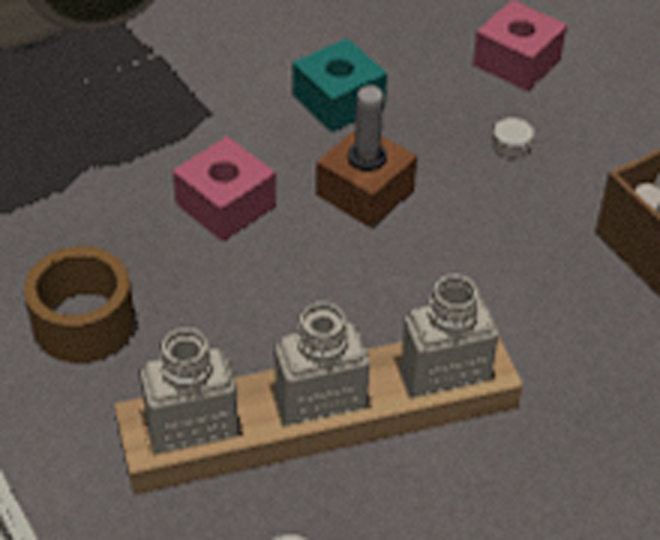

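The crop confirms it: the gauge stands in the brown block, and the pink and turquoise blocks are empty look-alikes. Gauge is at about (427.5,193). The necks are at (639.3,150.8), (623.4,57.2) and (605,-36.2), and rack yaw is 80.2°.

```bash
python3 -m jog '[{"tx":31,"ty":-37.5},{"tx":31,"ty":-37.5},{"tx":31,"ty":-37.5},{"tx":31,"ty":-37.5},{"tx":31,"ty":-37.5}]' >/dev/null
python3 -m jog '[{"tx":31,"ty":-37.5},{"tx":31,"ty":-37.5},{"tx":31,"ty":-37.5},{"tx":31,"ty":-37.5},{"tx":31,"ty":-37.5}]' >/dev/null
python3 -m jog '[{"tx":31,"ty":-37.5},{"tx":31,"ty":-37.5},{"tx":31,"ty":-37.5},{"tx":31,"ty":-37.5},{"tx":31,"ty":-37.5}]'
python3 -m jog '[{"az":-0.1766},{"az":-0.1766},{"az":-0.1766},{"az":-0.1766},{"az":-0.1766}]' >/dev/null
python3 -m jog '[{"az":-0.1766},{}]'
cat >> h.py <<'E'
def go(x,y,z,yaw=80.2):
    "tool-frame shift from here (tool assumed to be as it stands)"
    s=sense(); q=s["ee_rot"]; r=R.from_quat([q[1],q[2],q[3],q[0]]); M=r.as_matrix()
    print("t",round(s["time_s"],2),"pos",s["eef_pos"].round(1),"yaw",round(np.degrees(np.arctan2(M[1,0],M[0,0])),2),"tilt",M[:2,2].round(4),"F",s["force"].round(1),"w",round(s["grip_width"]*85,1),
     "shift",(M.T@(np.array([x,y,z])-s["eef_pos"])).round(1),"az",round(-np.radians(yaw)+np.arctan2(M[1,0],M[0,0]),4))
E
python3 -c "from h import *; go(427.5,193,77)"
```

```text
t 1.8 pos [ 175.5 -494.8  205.7] yaw 19.53 tilt [-0. -0.] F [-0.2 -0.1  0.3] w 84.8 shift [ 467.4 -564.   128.7] az -1.059schema error: expected keys tx, ty, tz, ax, ay, az, jaw
schema error: expected keys tx, ty, tz, ax, ay, az, jaw
schema error: expected keys tx, ty, tz, ax, ay, az, jaw
schema error: expected keys tx, ty, tz, ax, ay, az, jaw
schema error: expected keys tx, ty, tz, ax, ay, az, jaw
```

```bash
python3 -m jog '[{"tx":31,"ty":-37.5,"tz":0,"ax":0,"ay":0,"az":0,"jaw":-1},{"tx":31,"ty":-37.5,"tz":0,"ax":0,"ay":0,"az":0,"jaw":-1},{"tx":31,"ty":-37.5,"tz":0,"ax":0,"ay":0,"az":0,"jaw":-1},{"tx":31,"ty":-37.5,"tz":0,"ax":0,"ay":0,"az":0,"jaw":-1},{"tx":31,"ty":-37.5,"tz":0,"ax":0,"ay":0,"az":0,"jaw":-1}]' >/dev/null
python3 -m jog '[{"tx":31,"ty":-37.5,"tz":0,"ax":0,"ay":0,"az":0,"jaw":-1},{"tx":31,"ty":-37.5,"tz":0,"ax":0,"ay":0,"az":0,"jaw":-1},{"tx":31,"ty":-37.5,"tz":0,"ax":0,"ay":0,"az":0,"jaw":-1},{"tx":31,"ty":-37.5,"tz":0,"ax":0,"ay":0,"az":0,"jaw":-1},{"tx":31,"ty":-37.5,"tz":0,"ax":0,"ay":0,"az":0,"jaw":-1}]' >/dev/null
python3 -m jog '[{"tx":31,"ty":-37.5,"tz":0,"ax":0,"ay":0,"az":0,"jaw":-1},{"tx":31,"ty":-37.5,"tz":0,"ax":0,"ay":0,"az":0,"jaw":-1},{"tx":31,"ty":-37.5,"tz":0,"ax":0,"ay":0,"az":0,"jaw":-1},{"tx":31,"ty":-37.5,"tz":0,"ax":0,"ay":0,"az":0,"jaw":-1},{"tx":31,"ty":-37.5,"tz":0,"ax":0,"ay":0,"az":0,"jaw":-1}]'
python3 -m jog '[{"tx":0,"ty":0,"tz":0,"ax":0,"ay":0,"az":-0.1766,"jaw":-1},{"tx":0,"ty":0,"tz":0,"ax":0,"ay":0,"az":-0.1766,"jaw":-1},{"tx":0,"ty":0,"tz":0,"ax":0,"ay":0,"az":-0.1766,"jaw":-1},{"tx":0,"ty":0,"tz":0,"ax":0,"ay":0,"az":-0.1766,"jaw":-1},{"tx":0,"ty":0,"tz":0,"ax":0,"ay":0,"az":-0.1766,"jaw":-1}]' >/dev/null
python3 -m jog '[{"tx":0,"ty":0,"tz":0,"ax":0,"ay":0,"az":-0.1766,"jaw":-1},{"tx":0,"ty":0,"tz":0,"ax":0,"ay":0,"az":0,"jaw":-1}]'
python3 -c "from h import *; go(427.5,193,77)"
```

```text
time_s: 3.68
eef_pos: [426.1, 192.5, 205.8]
ee_rot: [0.0, 0.985, 0.17, 0.0]
force: [1.1, -0.9, 1.1]
grip_width: 1.003
grip_force: 0.0
time_s: 4.55
eef_pos: [425.7, 190.8, 205.7]
ee_rot: [0.0, 0.765, 0.644, 0.0]
force: [0.4, 0.3, 0.5]
grip_width: 1.006
grip_force: 0.0
t 4.55 pos [425.7 190.8 205.7] yaw 80.15 tilt [0.0001 0.    ] F [0.4 0.3 0.5] w 85.5 shift [  2.5   1.4 128.7] az -0.0009
```

```bash
python3 -m jog '[{"tx":2.5,"ty":1.4,"tz":0,"ax":0,"ay":0,"az":0,"jaw":-1},{"tx":0,"ty":0,"tz":40,"ax":0,"ay":0,"az":0,"jaw":-1},{"tx":0,"ty":0,"tz":40,"ax":0,"ay":0,"az":0,"jaw":-1},{"tx":0,"ty":0,"tz":30,"ax":0,"ay":0,"az":0,"jaw":-0.6},{"tx":0,"ty":0,"tz":21.7,"ax":0,"ay":0,"az":0,"jaw":0}]' 60
python3 -m jog '[{"tx":0,"ty":0,"tz":0,"ax":0,"ay":0,"az":0,"jaw":1},{"tx":0,"ty":0,"tz":0,"ax":0,"ay":0,"az":0,"jaw":1},{"tx":0,"ty":0,"tz":0,"ax":0,"ay":0,"az":0,"jaw":1},{"tx":0,"ty":0,"tz":0,"ax":0,"ay":0,"az":0,"jaw":1},{"tx":0,"ty":0,"tz":0,"ax":0,"ay":0,"az":0,"jaw":1}]' 60
python3 - <<'E'
from h import *
go(427.5,193,77); c=capture("wrist"); save(c,"w1.png",s=1.25); print(c["mount"].round(3),c["fx"],c["cx"],c["cy"])
E
```

```text
time_s: 5.18
eef_pos: [427.2, 193.0, 72.7]
ee_rot: [-0.0, 0.766, 0.643, -0.0]
force: [0.2, -0.5, -1.1]
grip_width: 0.606
grip_force: 0.0
time_s: 5.8
eef_pos: [427.9, 193.1, 74.7]
ee_rot: [0.0, 0.765, 0.644, 0.001]
force: [-0.8, -0.2, 5.7]
grip_width: 0.217
grip_force: 59.5
t 5.8 pos [427.9 193.1  74.7] yaw 80.23 tilt [0.0013 0.0003] F [-0.8 -0.2  5.7] w 18.4 shift [-0.2 -0.4 -2.3] az 0.0005
[[ 1.0000e-03  9.5900e-01  2.8200e-01  7.0448e+01]
 [ 1.0000e+00 -1.0000e-03  0.0000e+00  8.0400e-01]
 [ 0.0000e+00  2.8200e-01 -9.5900e-01 -1.6788e+02]
 [ 0.0000e+00  0.0000e+00  0.0000e+00  1.0000e+00]] 309.70691628693146 320.60866112650245 198.64061338389783
```

View pics/w1.png

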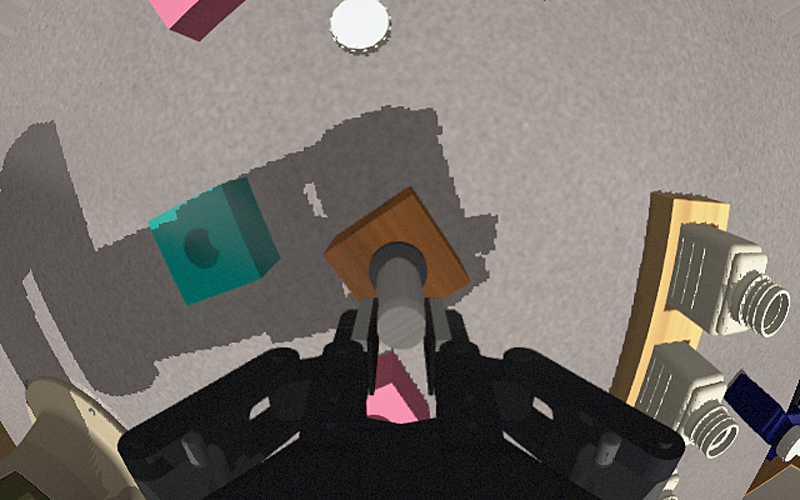

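The wrist view shows the pads on the handle, with its top at about (401,330) and its collar at (398,265) in the brown block. I'll work out the handle's offset along tool x, then lift.

```bash
cat >> h.py <<'E'
def wproj(c,p):
    "tool-frame points -> wrist pixels"
    M=np.linalg.inv(c["mount"]); q=np.atleast_2d(p)@M[:3,:3].T+M[:3,3]; d=np.c_[q[:,0],-q[:,1],-q[:,2]]
    r=np.hypot(d[:,0],d[:,1]); th=np.arctan2(r,d[:,2]); return np.c_[c["cx"]+c["fx"]*th*d[:,0]/r,c["cy"]+c["fy"]*th*d[:,1]/r]
def wray(c,u,v):
    a=np.array([(u-c["cx"])/c["fx"],(v-c["cy"])/c["fy"]]); th=np.hypot(*a); e=a/th*np.sin(th)
    return c["mount"][:3,3],c["mount"][:3,:3]@np.array([e[0],-e[1],-np.cos(th)])
def wz(c,u,v,tz):
    o,d=wray(c,u,v); return o+d*(tz-o[2])/d[2]
E
python3 - <<'E'
from h import *
c=capture("wrist"); z=sense()["eef_pos"][2]
print("handle top",wz(c,321,264,-(110-z)),"collar top",wz(c,318.5,212,-(46-z)))
for x in(-3,0,3):
    a=np.linspace(0,6.28,24); print(x,wproj(c,[[x,0,-(110-z)]])*1.25,(wproj(c,np.c_[x+11*np.cos(a),11*np.sin(a),0*a-(110-z)])*1.25).min(0),(wproj(c,np.c_[x+11*np.cos(a),11*np.sin(a),0*a-(110-z)])*1.25).max(0))
E
python3 -m jog '[{"tx":0,"ty":0,"tz":-10,"ax":0,"ay":0,"az":0,"jaw":1},{"tx":0,"ty":0,"tz":-20,"ax":0,"ay":0,"az":0,"jaw":1},{"tx":0,"ty":0,"tz":-40,"ax":0,"ay":0,"az":0,"jaw":1},{"tx":0,"ty":0,"tz":-50,"ax":0,"ay":0,"az":0,"jaw":1},{"tx":0,"ty":0,"tz":-10,"ax":0,"ay":0,"az":0,"jaw":1}]' 60
python3 - <<'E'
from h import *
go(639.3,150.8,205); c=capture("wrist"); save(c,"w2.png",s=1.25)
E
```

```text
handle top [ -1.52560391   0.98292529 -35.31556318] collar top [ 3.22779704 -0.65228175 28.68443682]
-3 [[398.71426948 333.30716247]] [370.58351938 307.86913017] [426.88170071 356.80647799]
0 [[398.70266958 326.53966313]] [370.33877323 300.63696899] [427.10372125 350.5060045 ]
3 [[398.6913102  319.64406097]] [370.09629004 293.28158425] [427.32394504 344.07714142]
time_s: 6.52
eef_pos: [428.5, 193.2, 207.0]
ee_rot: [0.001, 0.765, 0.644, 0.002]
force: [0.0, -1.5, -3.8]
grip_width: 0.214
grip_force: 59.1
t 6.53 pos [428.5 193.2 207. ] yaw 80.24 tilt [0.0052 0.0009] F [ 0.  -1.5 -3.8] w 18.2 shift [ -6.  214.9   3.1] az 0.0007
```

View pics/w2.png

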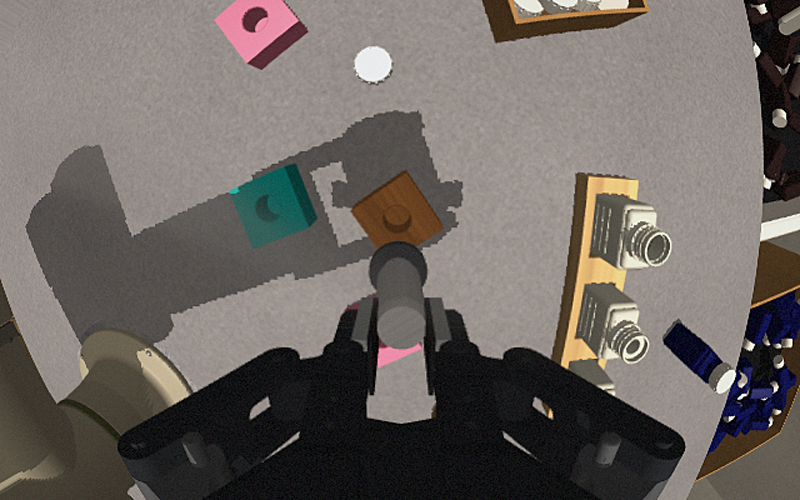

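```bash
python3 -m jog '[{"tx":-1.2,"ty":43,"tz":0,"ax":0,"ay":0,"az":0,"jaw":1},{"tx":-1.2,"ty":43,"tz":0,"ax":0,"ay":0,"az":0,"jaw":1},{"tx":-1.2,"ty":43,"tz":0,"ax":0,"ay":0,"az":0,"jaw":1},{"tx":-1.2,"ty":43,"tz":0,"ax":0,"ay":0,"az":0,"jaw":1},{"tx":-1.2,"ty":43,"tz":0,"ax":0,"ay":0,"az":0,"jaw":1}]' >/dev/null
python3 -m jog '[{"tx":0,"ty":0,"tz":10,"ax":0,"ay":0,"az":0,"jaw":1},{"tx":0,"ty":0,"tz":0,"ax":0,"ay":0,"az":0,"jaw":1},{"tx":0,"ty":0,"tz":0,"ax":0,"ay":0,"az":0,"jaw":1}]'
python3 - <<'E'
from h import *
go(639.7,150.9,180)
for n in("top","scene"):
    c=capture(n); P=cloud(c); X,Y,Z=P[...,0],P[...,1],P[...,2]; near=np.hypot(X-639,Y-151)<25
    for lo,hi in((100,120),(127,150),(155,168),(168,185)):
        m=near&(Z>lo)&(Z<hi); print(n,lo,m.sum(),[cv2.minEnclosingCircle(P[m][:,:2].astype(np.float32)) if m.sum()>5 else 0])
    save(c,"t_%s.png"%n,(280,60,440,180) if n=="top" else (300,110,460,250),4)
E
```

```text
time_s: 7.58
eef_pos: [637.6, 151.0, 194.1]
ee_rot: [-0.0, 0.765, 0.645, -0.0]
force: [-0.3, 0.1, -1.4]
grip_width: 0.212
grip_force: 59.4
t 7.58 pos [637.6 151.  194.1] yaw 80.27 tilt [-0.0007  0.    ] F [-0.3  0.1 -1.4] w 18.0 shift [ 0.2  2.1 14. ] az 0.0012
top 100 21 [((635.7301635742188, 144.2837677001953), 12.397047996520996)]
top 127 0 [0]
top 155 17 [((630.576904296875, 145.71279907226562), 10.654703140258789)]
top 168 5 [0]
scene 100 159 [((639.9220581054688, 149.8687744140625), 16.422122955322266)]
scene 127 42 [((637.1700439453125, 149.08583068847656), 9.489920616149902)]
scene 155 92 [((636.85400390625, 150.71287536621094), 16.036191940307617)]
scene 168 59 [((637.1825561523438, 149.9857635498047), 15.778285026550293)]
```

View pics/t_scene.png

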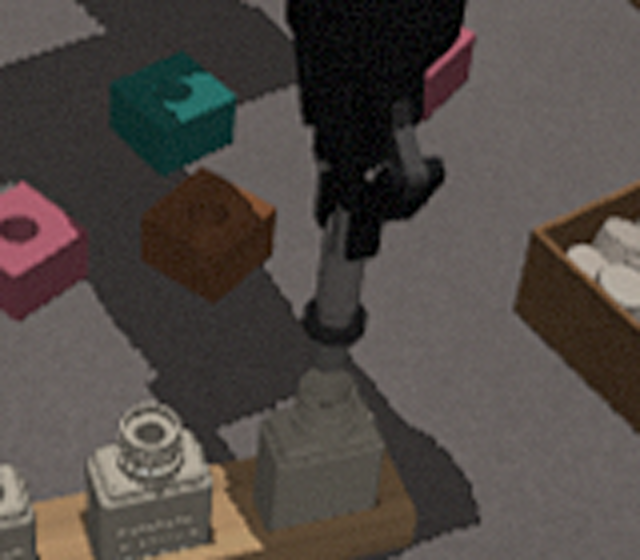

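The scene view shows the gauge hanging upright over the first neck (~(325,385)), about 2 mm short in x. I'll correct that and lower it under a force guard.

```bash
cat > g.py <<'E'
import sys; from rig import sense
s=sense(); f=s["force"]; p=s["eef_pos"]; d=114-(p[2]-64.7)
print("t %.2f depth %.1f xy %.1f %.1f F %s gw %.3f"%(s["time_s"],d,p[0],p[1],f.round(1),s["grip_width"]))
sys.exit(int(f[2]>float(sys.argv[1])))
E
python3 -m jog '[{"tx":0.2,"ty":2.1,"tz":0,"ax":0,"ay":0,"az":0,"jaw":1},{"tx":0,"ty":0,"tz":6,"ax":0,"ay":0,"az":0,"jaw":1},{"tx":0,"ty":0,"tz":6,"ax":0,"ay":0,"az":0,"jaw":1},{"tx":0,"ty":0,"tz":0,"ax":0,"ay":0,"az":0,"jaw":1}]' >/dev/null; python3 g.py 3 &&
python3 -m jog '[{"tx":0,"ty":0,"tz":1.2,"ax":0,"ay":0,"az":0,"jaw":1},{"tx":0,"ty":0,"tz":1.2,"ax":0,"ay":0,"az":0,"jaw":1},{"tx":0,"ty":0,"tz":1.2,"ax":0,"ay":0,"az":0,"jaw":1}]' >/dev/null && python3 g.py 3 &&
python3 -m jog '[{"tx":0,"ty":0,"tz":1.2,"ax":0,"ay":0,"az":0,"jaw":1},{"tx":0,"ty":0,"tz":1.2,"ax":0,"ay":0,"az":0,"jaw":1},{"tx":0,"ty":0,"tz":1.2,"ax":0,"ay":0,"az":0,"jaw":1}]' >/dev/null && python3 g.py 3 &&
python3 -m jog '[{"tx":0,"ty":0,"tz":1.2,"ax":0,"ay":0,"az":0,"jaw":1},{"tx":0,"ty":0,"tz":1.2,"ax":0,"ay":0,"az":0,"jaw":1}]' >/dev/null && python3 g.py 3 &&
python3 -m jog '[{"tx":0,"ty":0,"tz":1.2,"ax":0,"ay":0,"az":0,"jaw":1},{"tx":0,"ty":0,"tz":1.2,"ax":0,"ay":0,"az":0,"jaw":1}]' >/dev/null && python3 g.py 3 &&
python3 -m jog '[{"tx":0,"ty":0,"tz":1.2,"ax":0,"ay":0,"az":0,"jaw":1},{"tx":0,"ty":0,"tz":1.2,"ax":0,"ay":0,"az":0,"jaw":1}]' >/dev/null && python3 g.py 3
```

```text
t 8.18 depth -2.4 xy 640.1 150.4 F [-0.3  0.7 -2.4] gw 0.213
t 8.55 depth 0.3 xy 640.5 150.4 F [-0.6 -0.2 -2.1] gw 0.213
t 8.93 depth 4.0 xy 640.5 150.4 F [ 0.5  0.4 -2.2] gw 0.214
t 9.18 depth 6.4 xy 640.5 150.4 F [-0.2  0.8 -2.4] gw 0.214
t 9.43 depth 8.8 xy 640.5 150.5 F [-0.1 -0.1 -1.9] gw 0.211
t 9.68 depth 11.2 xy 640.5 150.5 F [ 0.2 -0.  -2.5] gw 0.215
```

Past the throat entry freely, so it isn't tight. Continuing.

```bash

python3 -m jog '[{"tx":0,"ty":0,"tz":1.2,"ax":0,"ay":0,"az":0,"jaw":1},{"tx":0,"ty":0,"tz":1.2,"ax":0,"ay":0,"az":0,"jaw":1},{"tx":0,"ty":0,"tz":1.2,"ax":0,"ay":0,"az":0,"jaw":1},{"tx":0,"ty":0,"tz":1.2,"ax":0,"ay":0,"az":0,"jaw":1},{"tx":0,"ty":0,"tz":1.2,"ax":0,"ay":0,"az":0,"jaw":1}]' >/dev/null && python3 g.py 3 &&
python3 -m jog '[{"tx":0,"ty":0,"tz":1.2,"ax":0,"ay":0,"az":0,"jaw":1},{"tx":0,"ty":0,"tz":1.2,"ax":0,"ay":0,"az":0,"jaw":1}]' >/dev/null && python3 g.py 3 &&
python3 -m jog '[{"tx":0,"ty":0,"tz":1.2,"ax":0,"ay":0,"az":0,"jaw":1},{"tx":0,"ty":0,"tz":1.2,"ax":0,"ay":0,"az":0,"jaw":1}]' >/dev/null && python3 g.py 2 &&
python3 -m jog '[{"tx":0,"ty":0,"tz":1.2,"ax":0,"ay":0,"az":0,"jaw":1},{"tx":0,"ty":0,"tz":1.2,"ax":0,"ay":0,"az":0,"jaw":1}]' >/dev/null && python3 g.py 2 &&
python3 -m jog '[{"tx":0,"ty":0,"tz":1.2,"ax":0,"ay":0,"az":0,"jaw":1},{"tx":0,"ty":0,"tz":1.2,"ax":0,"ay":0,"az":0,"jaw":1}]' >/dev/null && python3 g.py 2 &&
python3 -m jog '[{"tx":0,"ty":0,"tz":1.2,"ax":0,"ay":0,"az":0,"jaw":1},{"tx":0,"ty":0,"tz":1.2,"ax":0,"ay":0,"az":0,"jaw":1}]' >/dev/null && python3 g.py 2 && 
python3 -m jog '[{"tx":0,"ty":0,"tz":1.2,"ax":0,"ay":0,"az":0,"jaw":1},{"tx":0,"ty":0,"tz":1.2,"ax":0,"ay":0,"az":0,"jaw":1}]' >/dev/null && python3 g.py 2
```

```text
t 10.30 depth 17.2 xy 640.5 150.5 F [ 1.  -0.1 -1.7] gw 0.216
t 10.55 depth 19.6 xy 640.5 150.4 F [ 0.2 -0.1 -1.7] gw 0.216
t 10.80 depth 22.0 xy 640.5 150.4 F [ 0.5  0.4 -2.5] gw 0.216
t 11.05 depth 24.4 xy 640.5 150.5 F [-0.1 -0.4 -2. ] gw 0.217
t 11.30 depth 26.8 xy 640.5 150.5 F [-0.7 -0.1 -3.1] gw 0.216
t 11.55 depth 29.2 xy 640.5 150.4 F [ 0.  -0.9 -3. ] gw 0.217
t 11.80 depth 30.1 xy 641.2 150.5 F [0.2 0.4 7.8] gw 0.216
```

Bottle A (+y) stops at 30 mm, with the collar on the lip, so it's **wide**. Up and on to the middle one.

```bash

python3 -m jog '[{"tx":0,"ty":0,"tz":-8,"ax":0,"ay":0,"az":0,"jaw":1},{"tx":0,"ty":0,"tz":-14,"ax":0,"ay":0,"az":0,"jaw":1},{"tx":0,"ty":0,"tz":-22,"ax":0,"ay":0,"az":0,"jaw":1},{"tx":-23,"ty":-0.2,"tz":0,"ax":0,"ay":0,"az":0,"jaw":1},{"tx":-23.6,"ty":-0.2,"tz":0,"ax":0,"ay":0,"az":0,"jaw":1}]' >/dev/null
python3 -m jog '[{"tx":-24,"ty":-0.2,"tz":0,"ax":0,"ay":0,"az":0,"jaw":1},{"tx":-24,"ty":0,"tz":0,"ax":0,"ay":0,"az":0,"jaw":1},{"tx":0,"ty":0,"tz":0,"ax":0,"ay":0,"az":0,"jaw":1},{"tx":0,"ty":0,"tz":5,"ax":0,"ay":0,"az":0,"jaw":1}]'
python3 -c "from h import *; go(623.8,57.3,182)"
```

```text
time_s: 12.92
eef_pos: [623.8, 57.0, 186.0]
ee_rot: [-0.0, 0.765, 0.644, 0.0]
force: [-0.2, 0.9, -2.6]
grip_width: 0.215
grip_force: 59.4
t 12.93 pos [623.8  57.  186. ] yaw 80.2 tilt [-0.      0.0003] F [-0.2  0.9 -2.6] w 18.3 shift [0.3 0.  4. ] az 0.0
```

```bash

python3 -m jog '[{"tx":0.3,"ty":0,"tz":3,"ax":0,"ay":0,"az":0,"jaw":1},{"tx":0,"ty":0,"tz":1.2,"ax":0,"ay":0,"az":0,"jaw":1},{"tx":0,"ty":0,"tz":1.2,"ax":0,"ay":0,"az":0,"jaw":1}]' >/dev/null; python3 g.py 3 &&
python3 -m jog '[{"tx":0,"ty":0,"tz":1.2,"ax":0,"ay":0,"az":0,"jaw":1},{"tx":0,"ty":0,"tz":1.2,"ax":0,"ay":0,"az":0,"jaw":1},{"tx":0,"ty":0,"tz":1.2,"ax":0,"ay":0,"az":0,"jaw":1}]' >/dev/null && python3 g.py 3 &&
python3 -m jog '[{"tx":0,"ty":0,"tz":1.2,"ax":0,"ay":0,"az":0,"jaw":1},{"tx":0,"ty":0,"tz":1.2,"ax":0,"ay":0,"az":0,"jaw":1},{"tx":0,"ty":0,"tz":1.2,"ax":0,"ay":0,"az":0,"jaw":1}]' >/dev/null && python3 g.py 3 &&
python3 -m jog '[{"tx":0,"ty":0,"tz":1.2,"ax":0,"ay":0,"az":0,"jaw":1},{"tx":0,"ty":0,"tz":1.2,"ax":0,"ay":0,"az":0,"jaw":1}]' >/dev/null && python3 g.py 3 &&
python3 -m jog '[{"tx":0,"ty":0,"tz":1.2,"ax":0,"ay":0,"az":0,"jaw":1},{"tx":0,"ty":0,"tz":1.2,"ax":0,"ay":0,"az":0,"jaw":1}]' >/dev/null && python3 g.py 3 &&
python3 -m jog '[{"tx":0,"ty":0,"tz":1.2,"ax":0,"ay":0,"az":0,"jaw":1},{"tx":0,"ty":0,"tz":1.2,"ax":0,"ay":0,"az":0,"jaw":1}]' >/dev/null && python3 g.py 3
```

```text
t 13.30 depth -2.0 xy 623.9 57.9 F [-0.1 -1.  -2. ] gw 0.213
t 13.68 depth 1.5 xy 623.9 57.6 F [-0.1  0.1 -2.9] gw 0.217
t 14.05 depth 5.2 xy 623.9 57.6 F [-0.2 -0.1 -2.2] gw 0.215
t 14.30 depth 6.7 xy 624.3 57.6 F [-1.  -0.7  6. ] gw 0.217
```

Stop at 6.7 mm: probably tight. I'll check with shifts.

```bash

python3 -m jog '[{"tx":0,"ty":0,"tz":-3,"ax":0,"ay":0,"az":0,"jaw":1},{"tx":1.5,"ty":0,"tz":0,"ax":0,"ay":0,"az":0,"jaw":1},{"tx":0,"ty":0,"tz":1.2,"ax":0,"ay":0,"az":0,"jaw":1},{"tx":0,"ty":0,"tz":1.2,"ax":0,"ay":0,"az":0,"jaw":1},{"tx":0,"ty":0,"tz":1.2,"ax":0,"ay":0,"az":0,"jaw":1}]' >/dev/null; python3 g.py 20 
python3 -m jog '[{"tx":0,"ty":0,"tz":-3.6,"ax":0,"ay":0,"az":0,"jaw":1},{"tx":-3,"ty":0,"tz":0,"ax":0,"ay":0,"az":0,"jaw":1},{"tx":0,"ty":0,"tz":1.2,"ax":0,"ay":0,"az":0,"jaw":1},{"tx":0,"ty":0,"tz":1.2,"ax":0,"ay":0,"az":0,"jaw":1},{"tx":0,"ty":0,"tz":1.2,"ax":0,"ay":0,"az":0,"jaw":1}]' >/dev/null; python3 g.py 20
python3 -m jog '[{"tx":0,"ty":0,"tz":-3.6,"ax":0,"ay":0,"az":0,"jaw":1},{"tx":1.5,"ty":1.5,"tz":0,"ax":0,"ay":0,"az":0,"jaw":1},{"tx":0,"ty":0,"tz":1.2,"ax":0,"ay":0,"az":0,"jaw":1},{"tx":0,"ty":0,"tz":1.2,"ax":0,"ay":0,"az":0,"jaw":1},{"tx":0,"ty":0,"tz":1.2,"ax":0,"ay":0,"az":0,"jaw":1}]' >/dev/null; python3 g.py 20
python3 -m jog '[{"tx":0,"ty":0,"tz":-3.6,"ax":0,"ay":0,"az":0,"jaw":1},{"tx":0,"ty":-3,"tz":0,"ax":0,"ay":0,"az":0,"jaw":1},{"tx":0,"ty":0,"tz":1.2,"ax":0,"ay":0,"az":0,"jaw":1},{"tx":0,"ty":0,"tz":1.2,"ax":0,"ay":0,"az":0,"jaw":1},{"tx":0,"ty":0,"tz":1.2,"ax":0,"ay":0,"az":0,"jaw":1}]' >/dev/null; python3 g.py 20
```

```text
t 14.93 depth 6.7 xy 624.6 59.0 F [-2.  -0.6 10.6] gw 0.216
t 15.55 depth 6.9 xy 624.1 56.2 F [-1.1 -0.9 10.1] gw 0.214
t 16.18 depth 7.0 xy 625.8 57.2 F [-2.3  0.9 10. ] gw 0.212
t 16.80 depth 6.7 xy 622.9 57.8 F [-2.5  0.6 11.3] gw 0.212
```

Same stop at all five positions, so the middle bottle is **tight**. On to the third.

```bash

python3 -m jog '[{"tx":0,"ty":0,"tz":-7,"ax":0,"ay":0,"az":0,"jaw":1},{"tx":0,"ty":0,"tz":-15,"ax":0,"ay":0,"az":0,"jaw":1},{"tx":-23.8,"ty":-0.3,"tz":0,"ax":0,"ay":0,"az":0,"jaw":1},{"tx":-23.8,"ty":-0.3,"tz":0,"ax":0,"ay":0,"az":0,"jaw":1},{"tx":-23.8,"ty":-0.3,"tz":0,"ax":0,"ay":0,"az":0,"jaw":1}]' >/dev/null
python3 -m jog '[{"tx":-23.8,"ty":-0.3,"tz":0,"ax":0,"ay":0,"az":0,"jaw":1},{"tx":0,"ty":0,"tz":6,"ax":0,"ay":0,"az":0,"jaw":1},{"tx":0,"ty":0,"tz":0,"ax":0,"ay":0,"az":0,"jaw":1}]'
python3 -c "from h import *; go(605.4,-36.1,181)"
```

```text
time_s: 17.8
eef_pos: [605.0, -35.1, 186.3]
ee_rot: [-0.0, 0.765, 0.644, -0.0]
force: [0.1, 0.4, -2.9]
grip_width: 0.217
grip_force: 59.4
t 17.8 pos [605.  -35.1 186.3] yaw 80.25 tilt [-0.0008  0.0006] F [ 0.1  0.4 -2.9] w 18.4 shift [-0.9  0.6  5.3] az 0.0008
```

```bash

python3 -m jog '[{"tx":-0.9,"ty":0.6,"tz":4,"ax":0,"ay":0,"az":0,"jaw":1},{"tx":0,"ty":0,"tz":1.2,"ax":0,"ay":0,"az":0,"jaw":1},{"tx":0,"ty":0,"tz":1.2,"ax":0,"ay":0,"az":0,"jaw":1}]' >/dev/null; python3 g.py 3 &&
python3 -m jog '[{"tx":0,"ty":0,"tz":1.2,"ax":0,"ay":0,"az":0,"jaw":1},{"tx":0,"ty":0,"tz":1.2,"ax":0,"ay":0,"az":0,"jaw":1},{"tx":0,"ty":0,"tz":1.2,"ax":0,"ay":0,"az":0,"jaw":1}]' >/dev/null && python3 g.py 3 &&
python3 -m jog '[{"tx":0,"ty":0,"tz":1.2,"ax":0,"ay":0,"az":0,"jaw":1},{"tx":0,"ty":0,"tz":1.2,"ax":0,"ay":0,"az":0,"jaw":1},{"tx":0,"ty":0,"tz":1.2,"ax":0,"ay":0,"az":0,"jaw":1}]' >/dev/null && python3 g.py 3 &&
python3 -m jog '[{"tx":0,"ty":0,"tz":1.2,"ax":0,"ay":0,"az":0,"jaw":1},{"tx":0,"ty":0,"tz":1.2,"ax":0,"ay":0,"az":0,"jaw":1}]' >/dev/null && python3 g.py 3 &&
python3 -m jog '[{"tx":0,"ty":0,"tz":1.2,"ax":0,"ay":0,"az":0,"jaw":1},{"tx":0,"ty":0,"tz":1.2,"ax":0,"ay":0,"az":0,"jaw":1}]' >/dev/null && python3 g.py 3 &&
python3 -m jog '[{"tx":0,"ty":0,"tz":1.2,"ax":0,"ay":0,"az":0,"jaw":1},{"tx":0,"ty":0,"tz":1.2,"ax":0,"ay":0,"az":0,"jaw":1},{"tx":0,"ty":0,"tz":1.2,"ax":0,"ay":0,"az":0,"jaw":1},{"tx":0,"ty":0,"tz":1.2,"ax":0,"ay":0,"az":0,"jaw":1},{"tx":0,"ty":0,"tz":1.2,"ax":0,"ay":0,"az":0,"jaw":1}]' >/dev/null && python3 g.py 3 &&
python3 -m jog '[{"tx":0,"ty":0,"tz":1.2,"ax":0,"ay":0,"az":0,"jaw":1},{"tx":0,"ty":0,"tz":1.2,"ax":0,"ay":0,"az":0,"jaw":1},{"tx":0,"ty":0,"tz":1.2,"ax":0,"ay":0,"az":0,"jaw":1}]' >/dev/null && python3 g.py 3 &&
python3 -m jog '[{"tx":0,"ty":0,"tz":1.2,"ax":0,"ay":0,"az":0,"jaw":1},{"tx":0,"ty":0,"tz":1.2,"ax":0,"ay":0,"az":0,"jaw":1}]' >/dev/null && python3 g.py 2 &&
python3 -m jog '[{"tx":0,"ty":0,"tz":1.2,"ax":0,"ay":0,"az":0,"jaw":1},{"tx":0,"ty":0,"tz":1.2,"ax":0,"ay":0,"az":0,"jaw":1}]' >/dev/null && python3 g.py 2 &&
python3 -m jog '[{"tx":0,"ty":0,"tz":1.2,"ax":0,"ay":0,"az":0,"jaw":1},{"tx":0,"ty":0,"tz":1.2,"ax":0,"ay":0,"az":0,"jaw":1}]' >/dev/null && python3 g.py 2
```

```text
t 18.18 depth -1.4 xy 605.6 -36.4 F [-0.9  0.3 -2.8] gw 0.213
t 18.55 depth 2.2 xy 605.5 -36.8 F [-0.9 -0.2 -2.3] gw 0.215
t 18.93 depth 5.8 xy 605.5 -36.7 F [-0.6  0.9 -3.4] gw 0.213
t 19.18 depth 8.2 xy 605.5 -36.7 F [-0.6  0.4 -2.9] gw 0.215
t 19.43 depth 10.5 xy 605.6 -36.8 F [-0.2  0.7 -2.8] gw 0.214
t 20.05 depth 16.6 xy 605.5 -36.7 F [ 0.6 -0.2 -2. ] gw 0.218
t 20.43 depth 20.2 xy 605.5 -36.7 F [-0.4 -0.1 -2. ] gw 0.216
t 20.68 depth 22.6 xy 605.5 -36.7 F [-0.2 -0.7 -2.3] gw 0.214
t 20.93 depth 23.6 xy 606.3 -36.9 F [-1.7  0.  10.3] gw 0.214
```

```bash

python3 -m jog '[{"tx":0,"ty":0,"tz":-2.5,"ax":0,"ay":0,"az":0,"jaw":1},{"tx":1.5,"ty":0,"tz":0,"ax":0,"ay":0,"az":0,"jaw":1},{"tx":0,"ty":0,"tz":1.2,"ax":0,"ay":0,"az":0,"jaw":1},{"tx":0,"ty":0,"tz":1.2,"ax":0,"ay":0,"az":0,"jaw":1}]' >/dev/null; python3 g.py 20 
python3 -m jog '[{"tx":0,"ty":0,"tz":-2.4,"ax":0,"ay":0,"az":0,"jaw":1},{"tx":-3,"ty":0,"tz":0,"ax":0,"ay":0,"az":0,"jaw":1},{"tx":0,"ty":0,"tz":1.2,"ax":0,"ay":0,"az":0,"jaw":1},{"tx":0,"ty":0,"tz":1.2,"ax":0,"ay":0,"az":0,"jaw":1}]' >/dev/null; python3 g.py 20
python3 -m jog '[{"tx":0,"ty":0,"tz":-2.4,"ax":0,"ay":0,"az":0,"jaw":1},{"tx":1.5,"ty":1.5,"tz":0,"ax":0,"ay":0,"az":0,"jaw":1},{"tx":0,"ty":0,"tz":1.2,"ax":0,"ay":0,"az":0,"jaw":1},{"tx":0,"ty":0,"tz":1.2,"ax":0,"ay":0,"az":0,"jaw":1}]' >/dev/null; python3 g.py 20
python3 -m jog '[{"tx":0,"ty":0,"tz":-2.4,"ax":0,"ay":0,"az":0,"jaw":1},{"tx":0,"ty":-3,"tz":0,"ax":0,"ay":0,"az":0,"jaw":1},{"tx":0,"ty":0,"tz":1.2,"ax":0,"ay":0,"az":0,"jaw":1},{"tx":0,"ty":0,"tz":1.2,"ax":0,"ay":0,"az":0,"jaw":1}]' >/dev/null; python3 g.py 20
```

```text
t 21.43 depth 23.6 xy 606.5 -35.5 F [-0.8 -0.3 11.3] gw 0.216
t 21.93 depth 23.6 xy 606.0 -38.3 F [-0.6 -0.5 10.7] gw 0.217
t 22.43 depth 23.5 xy 607.5 -37.1 F [-2.   0.5 11.9] gw 0.218
t 22.93 depth 23.5 xy 605.1 -36.7 F [ 1.  -0.6  9.7] gw 0.217
```

Consistent stop at 23.5 mm, so the third bottle (-y) is **good**. Taking the gauge home.

```bash

python3 -m jog '[{"tx":0,"ty":1,"tz":-5,"ax":0,"ay":0,"az":0,"jaw":1},{"tx":0,"ty":0,"tz":-13,"ax":0,"ay":0,"az":0,"jaw":1},{"tx":0,"ty":0,"tz":-24,"ax":0,"ay":0,"az":0,"jaw":1},{"tx":32.7,"ty":-35.8,"tz":0,"ax":0,"ay":0,"az":0,"jaw":1},{"tx":32.7,"ty":-35.8,"tz":0,"ax":0,"ay":0,"az":0,"jaw":1}]' >/dev/null
python3 -m jog '[{"tx":32.7,"ty":-35.8,"tz":0,"ax":0,"ay":0,"az":0,"jaw":1},{"tx":32.7,"ty":-35.8,"tz":0,"ax":0,"ay":0,"az":0,"jaw":1},{"tx":32.7,"ty":-35.8,"tz":0,"ax":0,"ay":0,"az":0,"jaw":1},{"tx":32.7,"ty":-35.8,"tz":0,"ax":0,"ay":0,"az":0,"jaw":1},{"tx":0,"ty":0,"tz":0,"ax":0,"ay":0,"az":0,"jaw":1}]' >/dev/null
python3 -m jog '[{"tx":0,"ty":0,"tz":20,"ax":0,"ay":0,"az":0,"jaw":1},{"tx":0,"ty":0,"tz":30,"ax":0,"ay":0,"az":0,"jaw":1},{"tx":0,"ty":0,"tz":20,"ax":0,"ay":0,"az":0,"jaw":1},{"tx":0,"ty":0,"tz":0,"ax":0,"ay":0,"az":0,"jaw":1}]' >/dev/null
python3 - <<'E'
from h import *
go(427.9,193.1,108)
c=capture("scene"); P=cloud(c); X,Y,Z=P[...,0],P[...,1],P[...,2]
for b in((639,151),(623.5,57),(605,-36.5)):
    m=(np.hypot(X-b[0],Y-b[1])<25)&(Z>103)&(Z<122); print(m.sum(),cv2.minAreaRect(P[m][:,:2].astype(np.float32))[:2])
m=(np.hypot(X-427,Y-193)<25)&(Z>55)&(Z<95); print(P[m].mean(0),cv2.minAreaRect(P[m][:,:2].astype(np.float32))[:2])
E
```

```text
t 24.68 pos [426.4 192.5 125.2] yaw 80.2 tilt [-0.0025 -0.0006] F [-0.1 -0.1 -2.1] w 18.2 shift [ 0.9  1.4 17.2] az -0.0
140 ((639.9290161132812, 149.7777862548828), (29.837188720703125, 31.609760284423828))
163 ((623.8101806640625, 56.129844665527344), (30.224288940429688, 30.599660873413086))
169 ((604.7728271484375, -37.015220642089844), (30.667091369628906, 32.1448974609375))
[430.44562908 189.29348624  78.72463797] ((430.7031555175781, 189.68983459472656), (28.511737823486328, 16.67953109741211))
```

```bash

python3 -m jog '[{"tx":0.9,"ty":1.4,"tz":7,"ax":0,"ay":0,"az":0,"jaw":1},{"tx":0,"ty":0,"tz":8,"ax":0,"ay":0,"az":0,"jaw":1},{"tx":0,"ty":0,"tz":0,"ax":0,"ay":0,"az":0,"jaw":1},{"tx":0,"ty":0,"tz":0,"ax":0,"ay":0,"az":0,"jaw":1}]' >/dev/null
python3 -c "from h import *; go(427.9,193.1,108)"
python3 -m jog '[{"tx":0,"ty":0,"tz":2,"ax":0,"ay":0,"az":0,"jaw":1},{"tx":0,"ty":0,"tz":2,"ax":0,"ay":0,"az":0,"jaw":1},{"tx":0,"ty":0,"tz":2,"ax":0,"ay":0,"az":0,"jaw":1},{"tx":0,"ty":0,"tz":2,"ax":0,"ay":0,"az":0,"jaw":1},{"tx":0,"ty":0,"tz":2,"ax":0,"ay":0,"az":0,"jaw":1}]' >/dev/null; python3 g.py 3 && 
python3 -m jog '[{"tx":0,"ty":0,"tz":2,"ax":0,"ay":0,"az":0,"jaw":1},{"tx":0,"ty":0,"tz":2,"ax":0,"ay":0,"az":0,"jaw":1},{"tx":0,"ty":0,"tz":2,"ax":0,"ay":0,"az":0,"jaw":1}]' >/dev/null; python3 g.py 3 && 
python3 -m jog '[{"tx":0,"ty":0,"tz":1.5,"ax":0,"ay":0,"az":0,"jaw":1},{"tx":0,"ty":0,"tz":1.5,"ax":0,"ay":0,"az":0,"jaw":1},{"tx":0,"ty":0,"tz":1.5,"ax":0,"ay":0,"az":0,"jaw":1}]' >/dev/null; python3 g.py 3
```

```text
t 25.23 pos [428.3 193.8 111.1] yaw 80.24 tilt [0.0003 0.    ] F [-0.3  0.3 -1.7] w 18.4 shift [-0.8 -0.2  3.1] az 0.0007
t 25.85 depth 77.9 xy 428.2 193.8 F [ 0.5 -0.5 -2.3] gw 0.219
t 26.23 depth 83.9 xy 428.2 193.8 F [-0.5 -1.3 -2.7] gw 0.219
t 26.60 depth 88.4 xy 428.2 193.8 F [ 0.1 -0.1 -2.9] gw 0.215
```

```bash

python3 -m jog '[{"tx":-0.5,"ty":0,"tz":2,"ax":0,"ay":0,"az":0,"jaw":1},{"tx":0,"ty":0,"tz":2,"ax":0,"ay":0,"az":0,"jaw":1},{"tx":0,"ty":0,"tz":2,"ax":0,"ay":0,"az":0,"jaw":1}]' >/dev/null; python3 g.py 3 && 
python3 -m jog '[{"tx":0,"ty":0,"tz":2,"ax":0,"ay":0,"az":0,"jaw":1},{"tx":0,"ty":0,"tz":2,"ax":0,"ay":0,"az":0,"jaw":1},{"tx":0,"ty":0,"tz":2,"ax":0,"ay":0,"az":0,"jaw":1}]' >/dev/null; python3 g.py 3 && 
python3 -m jog '[{"tx":0,"ty":0,"tz":1.2,"ax":0,"ay":0,"az":0,"jaw":1},{"tx":0,"ty":0,"tz":1.2,"ax":0,"ay":0,"az":0,"jaw":1}]' >/dev/null; python3 g.py 2 && 
python3 -m jog '[{"tx":0,"ty":0,"tz":1.2,"ax":0,"ay":0,"az":0,"jaw":1},{"tx":0,"ty":0,"tz":1.2,"ax":0,"ay":0,"az":0,"jaw":1}]' >/dev/null; python3 g.py 2
```

```text
t 26.98 depth 94.4 xy 428.1 193.3 F [ 0.1 -0.1 -2.3] gw 0.213
t 27.35 depth 100.4 xy 428.1 193.3 F [-0.5  0.7 -2.8] gw 0.218
t 27.60 depth 102.8 xy 428.1 193.3 F [ 0.1  1.  -1.9] gw 0.220
t 27.85 depth 104.1 xy 428.4 193.5 F [-6.4  0.1 16.3] gw 0.214
```

```bash

python3 -m jog '[{"tx":0,"ty":0,"tz":-1.5,"ax":0,"ay":0,"az":0,"jaw":1},{"tx":0,"ty":0,"tz":0,"ax":0,"ay":0,"az":0,"jaw":-1},{"tx":0,"ty":0,"tz":0,"ax":0,"ay":0,"az":0,"jaw":-1},{"tx":0,"ty":0,"tz":0,"ax":0,"ay":0,"az":0,"jaw":-1},{"tx":0,"ty":0,"tz":-5,"ax":0,"ay":0,"az":0,"jaw":-1}]' 30
python3 -m jog '[{"tx":0,"ty":0,"tz":-25,"ax":0,"ay":0,"az":0,"jaw":-1},{"tx":0,"ty":0,"tz":-45,"ax":0,"ay":0,"az":0,"jaw":-1},{"tx":0,"ty":0,"tz":-45,"ax":0,"ay":0,"az":0,"jaw":-1},{"tx":-1.2,"ty":43,"tz":0,"ax":0,"ay":0,"az":0,"jaw":-1},{"tx":-1.2,"ty":43,"tz":0,"ax":0,"ay":0,"az":0,"jaw":-1}]' >/dev/null
python3 -m jog '[{"tx":-1.2,"ty":43,"tz":0,"ax":0,"ay":0,"az":0,"jaw":-1},{"tx":-1.2,"ty":43,"tz":0,"ax":0,"ay":0,"az":0,"jaw":-1},{"tx":-1.2,"ty":43,"tz":0,"ax":0,"ay":0,"az":0,"jaw":-1},{"tx":0,"ty":0,"tz":0,"ax":0,"ay":0,"az":0,"jaw":-1},{"tx":0,"ty":0,"tz":0,"ax":0,"ay":0,"az":0,"jaw":-1}]' >/dev/null
python3 - <<'E'
from h import *
go(639.4,150.8,54)
c=capture("scene"); P=cloud(c); X,Y,Z=P[...,0],P[...,1],P[...,2]
m=(np.hypot(X-427,Y-193)<30)&(Z>75)&(Z<120); print(P[m].mean(0),Z[m].max(),cv2.minAreaRect(P[m][:,:2].astype(np.float32))[:2])
save(c,"s3.png",(260,80,460,230),4)
E
```

```text
time_s: 28.48
eef_pos: [427.9, 193.2, 80.1]
ee_rot: [-0.0, 0.765, 0.644, -0.0]
force: [-1.0, -0.2, -0.7]
grip_width: 1.0
grip_force: 0.0
t 29.73 pos [638.5 151.1 195.1] yaw 80.25 tilt [-0.0005  0.0001] F [0.1 0.1 0.6] w 85.1 shift [ -0.2   1.1 141.1] az 0.0008
[430.75243119 191.03571923  97.95607005] 112.53468125988809 ((427.9559631347656, 193.21340942382812), (21.685197830200195, 21.40021324157715))
```

View pics/s3.png

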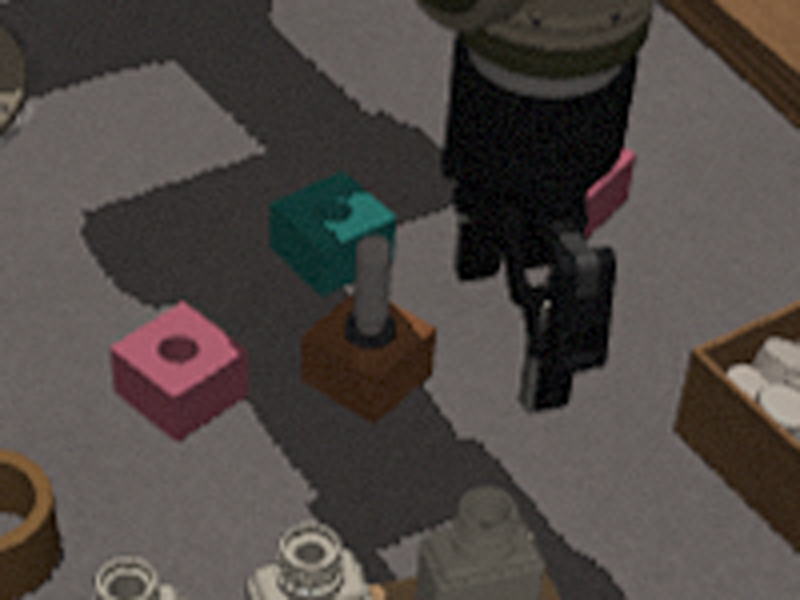

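The gauge is home: handle upright at (372,285) in the brown block, collar seated, same height as at the start. Now grasp bottle A.

```bash

python3 -m jog '[{"tx":0,"ty":1,"tz":40,"ax":0,"ay":0,"az":0,"jaw":-1},{"tx":0,"ty":0,"tz":40,"ax":0,"ay":0,"az":0,"jaw":-1},{"tx":0,"ty":0,"tz":35,"ax":0,"ay":0,"az":0,"jaw":-1},{"tx":0,"ty":0,"tz":20,"ax":0,"ay":0,"az":0,"jaw":-0.6},{"tx":0,"ty":0,"tz":6,"ax":0,"ay":0,"az":0,"jaw":-0.4}]' 25
python3 -m jog '[{"tx":0,"ty":0,"tz":0,"ax":0,"ay":0,"az":0,"jaw":1},{"tx":0,"ty":0,"tz":0,"ax":0,"ay":0,"az":0,"jaw":1},{"tx":0,"ty":0,"tz":0,"ax":0,"ay":0,"az":0,"jaw":1},{"tx":0,"ty":0,"tz":0,"ax":0,"ay":0,"az":0,"jaw":1}]' 25
python3 -c "from h import *; go(639.4,150.8,54)"
```

```text
time_s: 30.4
eef_pos: [638.9, 151.1, 53.7]
ee_rot: [-0.0, 0.765, 0.645, -0.001]
force: [-0.0, -0.3, -0.3]
grip_width: 0.701
grip_force: 0.0
time_s: 30.9
eef_pos: [640.5, 150.9, 55.5]
ee_rot: [0.001, 0.765, 0.644, 0.001]
force: [-1.9, 0.4, 5.8]
grip_width: 0.408
grip_force: 26.2
t 30.9 pos [640.5 150.9  55.5] yaw 80.24 tilt [0.002  0.0003] F [-1.9  0.4  5.8] w 34.7 shift [-0.3 -1.   1.5] az 0.0007
```

```bash

python3 -m jog '[{"tx":0,"ty":0,"tz":-10,"ax":0,"ay":0,"az":0,"jaw":1},{"tx":0,"ty":0,"tz":-25,"ax":0,"ay":0,"az":0,"jaw":1},{"tx":0,"ty":0,"tz":-40,"ax":0,"ay":0,"az":0,"jaw":1},{"tx":0,"ty":0,"tz":-40,"ax":0,"ay":0,"az":0,"jaw":1},{"tx":0,"ty":0,"tz":-20,"ax":0,"ay":0,"az":0,"jaw":1}]' 25
python3 -m jog '[{"tx":-30,"ty":5,"tz":0,"ax":0,"ay":0,"az":0,"jaw":1},{"tx":-50,"ty":8,"tz":0,"ax":0,"ay":0,"az":0,"jaw":1},{"tx":-50,"ty":8,"tz":0,"ax":0,"ay":0,"az":0,"jaw":1},{"tx":-50,"ty":8,"tz":0,"ax":0,"ay":0,"az":0,"jaw":1},{"tx":-50,"ty":8,"tz":0,"ax":0,"ay":0,"az":0,"jaw":1}]' >/dev/null
python3 -m jog '[{"tx":-50,"ty":8,"tz":0,"ax":0,"ay":0,"az":0,"jaw":1},{"tx":-50,"ty":8,"tz":0,"ax":0,"ay":0,"az":0,"jaw":1},{"tx":-50,"ty":8,"tz":0,"ax":0,"ay":0,"az":0,"jaw":1},{"tx":-29,"ty":7,"tz":0,"ax":0,"ay":0,"az":-0.129,"jaw":1},{"tx":0,"ty":0,"tz":0,"ax":0,"ay":0,"az":-0.129,"jaw":1}]' >/dev/null
python3 -m jog '[{"tx":0,"ty":0,"tz":0,"ax":0,"ay":0,"az":0,"jaw":1},{"tx":0,"ty":0,"tz":0,"ax":0,"ay":0,"az":0,"jaw":1}]'
python3 - <<'E'
from h import *
go(638,-264,54,95); c=capture("scene"); P=cloud(c); X,Y,Z=P[...,0],P[...,1],P[...,2]
m=(abs(X-638)<60)&(abs(Y+264)<50)&(Z>85)&(Z<165); print(m.sum(),Z[m].min(),[np.percentile(Z[m],k).round(1) for k in(1,5,50)])
save(c,"s4.png",(100,110,420,330),2.5)
E
```

```text
time_s: 31.52
eef_pos: [640.5, 150.8, 192.3]
ee_rot: [0.001, 0.765, 0.644, 0.001]
force: [0.2, -0.8, -1.0]
grip_width: 0.409
grip_force: 25.5
time_s: 33.02
eef_pos: [637.7, -263.4, 189.4]
ee_rot: [0.0, 0.676, 0.737, 0.0]
force: [-0.0, 0.5, -0.9]
grip_width: 0.413
grip_force: 25.5
t 33.02 pos [ 637.7 -263.4  189.4] yaw 94.91 tilt [ 0.0002 -0.0001] F [-0.   0.5 -0.9] w 35.1 shift [ -0.6   0.3 135.4] az -0.0016
260 141.06210201884153 [np.float64(141.8), np.float64(144.8), np.float64(154.7)]
```

View pics/s4.png

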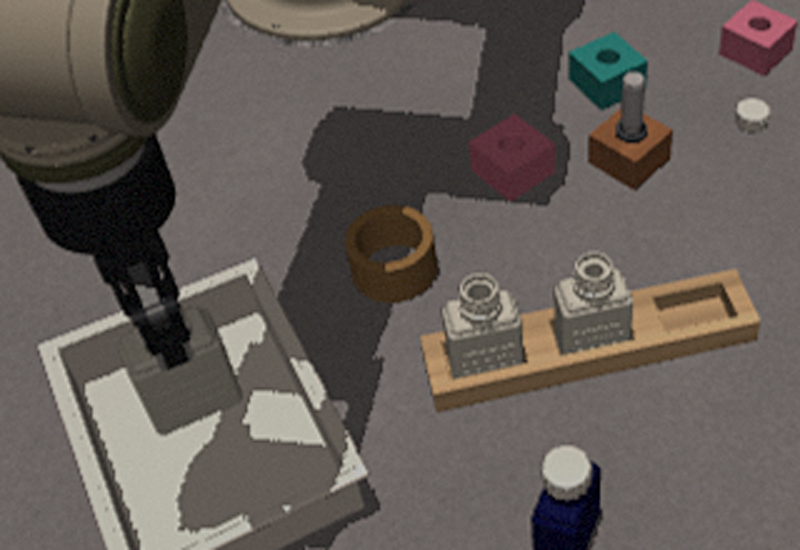

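The bottle is held upright over the tub at (190,370), and the rack keeps the middle and good bottles. Lowering.

```bash

python3 -m jog '[{"tx":-0.5,"ty":0.3,"tz":30,"ax":0,"ay":0,"az":0,"jaw":1},{"tx":0,"ty":0,"tz":40,"ax":0,"ay":0,"az":0,"jaw":1},{"tx":0,"ty":0,"tz":35,"ax":0,"ay":0,"az":0,"jaw":1},{"tx":0,"ty":0,"tz":18,"ax":0,"ay":0,"az":0,"jaw":1},{"tx":0,"ty":0,"tz":5,"ax":0,"ay":0,"az":0,"jaw":1}]' >/dev/null; python3 g.py 3 &&
python3 -m jog '[{"tx":0,"ty":0,"tz":1.5,"ax":0,"ay":0,"az":0,"jaw":1},{"tx":0,"ty":0,"tz":1.5,"ax":0,"ay":0,"az":0,"jaw":1},{"tx":0,"ty":0,"tz":1.5,"ax":0,"ay":0,"az":0,"jaw":1}]' >/dev/null; python3 g.py 3 &&
python3 -m jog '[{"tx":0,"ty":0,"tz":1.2,"ax":0,"ay":0,"az":0,"jaw":1},{"tx":0,"ty":0,"tz":1.2,"ax":0,"ay":0,"az":0,"jaw":1}]' >/dev/null; python3 g.py 3 &&
python3 -m jog '[{"tx":0,"ty":0,"tz":1.2,"ax":0,"ay":0,"az":0,"jaw":1},{"tx":0,"ty":0,"tz":1.2,"ax":0,"ay":0,"az":0,"jaw":1}]' >/dev/null; python3 g.py 3; python3 -c "from h import *; go(638,-264,54.5,95)"
```

```text
t 33.70 depth 117.9 xy 637.9 -264.1 F [ 0.2 -0.6 -0.7] gw 0.414
t 34.08 depth 121.4 xy 638.2 -264.5 F [-1.2 -0.5 -0.5] gw 0.409
t 34.33 depth 124.1 xy 638.0 -264.5 F [-1.6  0.4  6.9] gw 0.409
t 34.33 depth 124.1 xy 638.0 -264.5 F [-1.6  0.4  6.9] gw 0.409
t 34.33 pos [ 638.  -264.5   54.6] yaw 95.02 tilt [ 0.0004 -0.0003] F [-1.6  0.4  6.9] w 34.8 shift [0.5 0.  0.1] az 0.0003
```

```bash

python3 -m jog '[{"tx":0,"ty":0,"tz":-0.6,"ax":0,"ay":0,"az":0,"jaw":-0.2},{"tx":0,"ty":0,"tz":0,"ax":0,"ay":0,"az":0,"jaw":-0.2},{"tx":0,"ty":0,"tz":0,"ax":0,"ay":0,"az":0,"jaw":-0.2},{"tx":0,"ty":0,"tz":-6,"ax":0,"ay":0,"az":0,"jaw":-0.2},{"tx":0,"ty":0,"tz":-25,"ax":0,"ay":0,"az":0,"jaw":-0.2}]'
python3 -m jog '[{"tx":0,"ty":0,"tz":-40,"ax":0,"ay":0,"az":0,"jaw":-0.2},{"tx":0,"ty":0,"tz":-40,"ax":0,"ay":0,"az":0,"jaw":-0.2},{"tx":0,"ty":0,"tz":-26,"ax":0,"ay":0,"az":0,"jaw":-0.2},{"tx":0,"ty":0,"tz":0,"ax":0,"ay":0,"az":0.129,"jaw":-1},{"tx":0,"ty":0,"tz":0,"ax":0,"ay":0,"az":0.129,"jaw":-1}]' >/dev/null
python3 - <<'E'
from h import *
go(623.5,57,190); c=capture("scene"); P=cloud(c); X,Y,Z=P[...,0],P[...,1],P[...,2]
for b in((638,-264),(623.5,57)):
    m=(np.hypot(X-b[0],Y-b[1])<28)&(Z>102)&(Z<120); print(m.sum(),cv2.minAreaRect(P[m][:,:2].astype(np.float32))[:2],Z[m].max() if m.any() else 0)
E
```

```text
time_s: 34.95
eef_pos: [637.3, -264.0, 85.1]
ee_rot: [-0.001, 0.675, 0.737, -0.0]
force: [-0.1, 0.4, 0.0]
grip_width: 0.602
grip_force: 0.0
t 35.58 pos [ 638.  -264.4  192.6] yaw 80.0 tilt [ 0.0008 -0.0004] F [0.7 0.5 0. ] w 84.0 shift [314.  -70.1   2.4] az -0.0036
187 ((637.2273559570312, -265.0677795410156), (31.04128074645996, 30.239431381225586)) 116.45649866359008
176 ((623.0855712890625, 56.23897171020508), (30.402183532714844, 30.415945053100586)) 117.05451407861005
```

Bottle A stands in the tub with its lip at the right height. Next is the middle bottle.

```bash

python3 -m jog '[{"tx":45,"ty":-10,"tz":0,"ax":0,"ay":0,"az":-0.0036,"jaw":-1},{"tx":45,"ty":-10,"tz":0,"ax":0,"ay":0,"az":0,"jaw":-1},{"tx":45,"ty":-10,"tz":0,"ax":0,"ay":0,"az":0,"jaw":-1},{"tx":45,"ty":-10,"tz":0,"ax":0,"ay":0,"az":0,"jaw":-1},{"tx":45,"ty":-10,"tz":0,"ax":0,"ay":0,"az":0,"jaw":-1}]' >/dev/null
python3 -m jog '[{"tx":45,"ty":-10,"tz":0,"ax":0,"ay":0,"az":0,"jaw":-1},{"tx":44,"ty":-10,"tz":0,"ax":0,"ay":0,"az":0,"jaw":-1},{"tx":0,"ty":0,"tz":30,"ax":0,"ay":0,"az":0,"jaw":-1},{"tx":0,"ty":0,"tz":0,"ax":0,"ay":0,"az":0,"jaw":-1},{"tx":0,"ty":0,"tz":0,"ax":0,"ay":0,"az":0,"jaw":-1}]' 25
python3 -c "from h import *; go(623.4,57,54)"
```

```text
time_s: 36.88
eef_pos: [621.7, 56.4, 163.0]
ee_rot: [0.001, 0.764, 0.646, 0.001]
force: [-0.2, -0.1, -1.3]
grip_width: 0.999
grip_force: 0.0
t 36.88 pos [621.7  56.4 163. ] yaw 80.45 tilt [ 0.0014 -0.0001] F [-0.2 -0.1 -1.3] w 84.9 shift [  0.9   1.4 109. ] az 0.0043
```

```bash

python3 -m jog '[{"tx":0.9,"ty":1.4,"tz":35,"ax":0,"ay":0,"az":0.004,"jaw":-1},{"tx":0,"ty":0,"tz":35,"ax":0,"ay":0,"az":0,"jaw":-1},{"tx":0,"ty":0,"tz":25,"ax":0,"ay":0,"az":0,"jaw":-0.6},{"tx":0,"ty":0,"tz":14,"ax":0,"ay":0,"az":0,"jaw":-0.4},{"tx":0,"ty":0,"tz":0,"ax":0,"ay":0,"az":0,"jaw":1}]' 25 >/dev/null
python3 -m jog '[{"tx":0,"ty":0,"tz":0,"ax":0,"ay":0,"az":0,"jaw":1},{"tx":0,"ty":0,"tz":0,"ax":0,"ay":0,"az":0,"jaw":1},{"tx":0,"ty":0,"tz":0,"ax":0,"ay":0,"az":0,"jaw":1},{"tx":0,"ty":0,"tz":0,"ax":0,"ay":0,"az":0,"jaw":1}]' 25
python3 -c "from h import *; go(528.4,-273.7,190)"
python3 -m jog '[{"tx":0,"ty":0,"tz":-10,"ax":0,"ay":0,"az":0,"jaw":1},{"tx":0,"ty":0,"tz":-25,"ax":0,"ay":0,"az":0,"jaw":1},{"tx":0,"ty":0,"tz":-40,"ax":0,"ay":0,"az":0,"jaw":1},{"tx":0,"ty":0,"tz":-40,"ax":0,"ay":0,"az":0,"jaw":1},{"tx":0,"ty":0,"tz":-20,"ax":0,"ay":0,"az":0,"jaw":1}]' 25
python3 -c "from h import *; go(528.4,-273.7,190)"
```

```text
time_s: 38.0
eef_pos: [623.3, 57.5, 53.9]
ee_rot: [0.001, 0.765, 0.644, 0.001]
force: [-0.5, -0.6, 5.8]
grip_width: 0.412
grip_force: 26.8
t 38.0 pos [623.3  57.5  53.9] yaw 80.22 tilt [ 0.0019 -0.0002] F [-0.5 -0.6  5.8] w 35.1 shift [-342.5  -37.  -136.2] az 0.0003
time_s: 38.62
eef_pos: [623.2, 57.6, 190.7]
ee_rot: [0.001, 0.765, 0.644, 0.001]
force: [-0.3, 0.6, -1.1]
grip_width: 0.411
grip_force: 26.1
t 38.62 pos [623.2  57.6 190.7] yaw 80.22 tilt [ 0.0033 -0.0002] F [-0.3  0.6 -1.1] w 34.9 shift [-342.6  -37.2    0.5] az 0.0003
```

```bash

python3 -m jog '[{"tx":-30,"ty":-4,"tz":0,"ax":0,"ay":0,"az":0,"jaw":1},{"tx":-45,"ty":-5,"tz":0,"ax":0,"ay":0,"az":0,"jaw":1},{"tx":-45,"ty":-5,"tz":0,"ax":0,"ay":0,"az":0,"jaw":1},{"tx":-45,"ty":-5,"tz":0,"ax":0,"ay":0,"az":0,"jaw":1},{"tx":-45,"ty":-5,"tz":0,"ax":0,"ay":0,"az":0,"jaw":1}]' >/dev/null
python3 -m jog '[{"tx":-45,"ty":-5,"tz":0,"ax":0,"ay":0,"az":0,"jaw":1},{"tx":-45,"ty":-5,"tz":0,"ax":0,"ay":0,"az":0,"jaw":1},{"tx":-42.6,"ty":-3,"tz":0,"ax":0,"ay":0,"az":-0.129,"jaw":1},{"tx":0,"ty":0,"tz":0,"ax":0,"ay":0,"az":-0.129,"jaw":1},{"tx":0,"ty":0,"tz":0,"ax":0,"ay":0,"az":0,"jaw":1}]' >/dev/null
python3 -m jog '[{"tx":0,"ty":0,"tz":0,"ax":0,"ay":0,"az":0,"jaw":1}]'
python3 -c "from h import *; go(528.4,-273.7,53,95)"
```

```text
time_s: 40.0
eef_pos: [528.2, -273.2, 188.0]
ee_rot: [0.0, 0.676, 0.737, 0.0]
force: [-0.1, -0.1, -0.9]
grip_width: 0.411
grip_force: 26.1
t 40.0 pos [ 528.2 -273.2  188. ] yaw 94.9 tilt [ 0.0001 -0.    ] F [-0.1 -0.1 -0.9] w 34.9 shift [ -0.5   0.2 135. ] az -0.0018
```

```bash

python3 -m jog '[{"tx":-0.5,"ty":0.3,"tz":30,"ax":0,"ay":0,"az":0,"jaw":1},{"tx":0,"ty":0,"tz":40,"ax":0,"ay":0,"az":0,"jaw":1},{"tx":0,"ty":0,"tz":35,"ax":0,"ay":0,"az":0,"jaw":1},{"tx":0,"ty":0,"tz":18,"ax":0,"ay":0,"az":0,"jaw":1},{"tx":0,"ty":0,"tz":5,"ax":0,"ay":0,"az":0,"jaw":1}]' >/dev/null; python3 g.py 3 &&
python3 -m jog '[{"tx":0,"ty":0,"tz":1.5,"ax":0,"ay":0,"az":0,"jaw":1},{"tx":0,"ty":0,"tz":1.5,"ax":0,"ay":0,"az":0,"jaw":1},{"tx":0,"ty":0,"tz":1.5,"ax":0,"ay":0,"az":0,"jaw":1}]' >/dev/null && python3 g.py 3 &&
python3 -m jog '[{"tx":0,"ty":0,"tz":1.2,"ax":0,"ay":0,"az":0,"jaw":1},{"tx":0,"ty":0,"tz":1.2,"ax":0,"ay":0,"az":0,"jaw":1}]' >/dev/null && python3 g.py 3 &&
python3 -m jog '[{"tx":0,"ty":0,"tz":1.2,"ax":0,"ay":0,"az":0,"jaw":1},{"tx":0,"ty":0,"tz":1.2,"ax":0,"ay":0,"az":0,"jaw":1}]' >/dev/null && python3 g.py 3; python3 -c "from h import *; go(528.4,-273.7,53,95)"
```

```text
t 40.62 depth 119.2 xy 528.5 -273.9 F [ 0.3  0.2 -0.4] gw 0.414
t 41.00 depth 122.8 xy 528.7 -274.4 F [ 0.4 -0.1 -1.4] gw 0.412
t 41.25 depth 125.8 xy 528.4 -274.2 F [ 0.1 -0.4  5.6] gw 0.411
t 41.25 pos [ 528.4 -274.2   52.9] yaw 94.99 tilt [ 0.0001 -0.0001] F [ 0.1 -0.4  5.6] w 35.0 shift [ 0.5  0.1 -0.1] az -0.0002
```

Down on the floor at the expected height. Release, rise and check.

```bash

python3 -m jog '[{"tx":0,"ty":0,"tz":-0.6,"ax":0,"ay":0,"az":0,"jaw":-0.2},{"tx":0,"ty":0,"tz":0,"ax":0,"ay":0,"az":0,"jaw":-0.2},{"tx":0,"ty":0,"tz":0,"ax":0,"ay":0,"az":0,"jaw":-0.2},{"tx":0,"ty":0,"tz":-6,"ax":0,"ay":0,"az":0,"jaw":-0.2},{"tx":0,"ty":0,"tz":-25,"ax":0,"ay":0,"az":0,"jaw":-0.2}]'
python3 -m jog '[{"tx":0,"ty":0,"tz":-40,"ax":0,"ay":0,"az":0,"jaw":-0.2},{"tx":0,"ty":0,"tz":-40,"ax":0,"ay":0,"az":0,"jaw":-0.2},{"tx":0,"ty":0,"tz":-40,"ax":0,"ay":0,"az":0,"jaw":-0.2},{"tx":0,"ty":0,"tz":-40,"ax":0,"ay":0,"az":0,"jaw":-0.2},{"tx":0,"ty":0,"tz":0,"ax":0,"ay":0,"az":0,"jaw":-0.2}]' >/dev/null
python3 - <<'E'
from h import *
c=capture("scene"); save(c,"end.png",s=1.25); P=cloud(c); X,Y,Z=P[...,0],P[...,1],P[...,2]
for b in((638,-264),(528.5,-274),(605,-36.5),(428,193)):
    m=(np.hypot(X-b[0],Y-b[1])<28)&(Z>102)&(Z<120); print(m.sum(),cv2.minAreaRect(P[m][:,:2].astype(np.float32))[:2],Z[m].max() if m.any() else 0)
E
```

```text
time_s: 41.88
eef_pos: [527.8, -273.7, 84.1]
ee_rot: [-0.001, 0.676, 0.737, -0.0]
force: [0.3, 0.8, 1.2]
grip_width: 0.602
grip_force: 0.0
189 ((637.1766357421875, -265.22637939453125), (31.38899803161621, 30.88255500793457)) 117.08713153822714
194 ((528.5497436523438, -275.1571960449219), (30.805438995361328, 30.341039657592773)) 116.90310831360557
173 ((605.0332641601562, -36.998435974121094), (29.759708404541016, 30.743026733398438)) 117.98475442548443
64 ((427.4777526855469, 193.30406188964844), (19.413543701171875, 21.613727569580078)) 112.40842378502794
```

View pics/end.png

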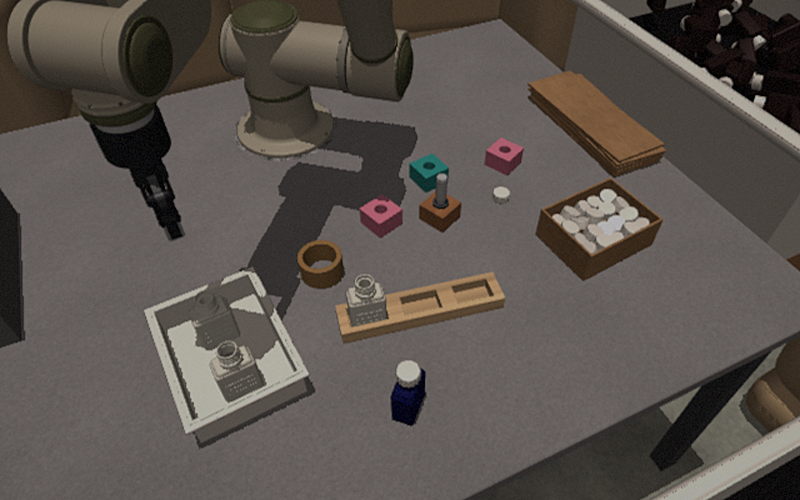

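The final view shows both rejects standing in the tub at (215,315) and (237,372). The good bottle is in the rack at (367,298), the gauge is home at (440,200), and nothing else has moved.

```bash
python3 -c "from rig import finish_job; print(finish_job())"
```

```text
the job is handed in; nothing more can be done
None
```

Job handed in at about 43 s of the 72 s limit: the wide (+y) and tight (middle) bottles stand in the tub, the good (-y) one is still in the rack, and the gauge is home in its block; no verdict was returned.

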